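Change the igniter battery of the gas cooker

ROBOT

A 6-joint arm with a two-finger parallel gripper is mounted at the origin on the work surface. World frame = base frame: x ahead of the robot, y to its left, z up, the work surface at z = 0. Lengths are in mm, angles in rad, forces in N, time in s.
With the tool pointing down it reaches from about 350 to 875 mm from the base axis. Payload 4.2 kg.
Tool frame: the origin (TCP) lies midway between the tips of the shut fingers; the grasp point (between the pads) lies 19 mm behind it; y points along the fingers, x is the direction in which the jaws open and shut, and the axes are right-handed (so a half turn about y gives the same grasp; the last joint's range is limited). The gripper opens to 85 mm and grips with 20 to 120 N. Pads are 22 mm wide; open, the fingers measure 114 mm over their backs; the gripper's body (76 mm by 85 mm) begins 54 mm behind the grasp point. The pads swing forward as they close: fully open they stand 13 mm farther back than shut.
Start: joints at [1.537, 0.385, 0.008, 0, -1.194, -0.259], TCP at [180.364, 598.388, 231.312] pointing down, gripper open.
Joint ranges: [-3.14, 3.14], [-1.21, 2.06], [-1.07, 1.41], [-3.16, 2.05], [-2.99, -0.16], [-3.1, 3.1]. Speed limits (rad/s): [2.79, 2.79, 3.14, 3.14, 3.14, 3.14].

INTERFACE

Orientations are given as a unit quaternion [x, y, z, w].
In Python, from bench import read_state, get_image, job_done gives the robot as it stands.
- The arm moves only by the tool play_rows, never from a script. Its argument "series" is a list of rows, each a list of 7 numbers: the shift along the tool's x, y, z in m, then the turn, a rotation vector about the tool's x, y, z in rad, then the finger opening in m, from 0 to 0.0854. In form: [[x, y, z, wx, wy, wz, claw], ...]. A call has 1 to 10 rows; each row shifts and turns the pose as measured when the row begins, along the tool's axes as they then stand; what a row does not reach is not made up. A row lasts 1/10 s, in which the tool goes at most 50 mm and 8.59 degrees, less where a joint would pass 70% of its speed; a pose out of reach is approached as far as the arm can. A call with a gripper value outside its range is refused whole. The fingers move at their own pace and stop on an object; the grip force is fixed at half the most. Time passes only in rows, so rows that do not move let the fingers close. It gives the time, the measured TCP pose, the force and the opening at its end, in the units of the state.
- read_state(): the state, without advancing time (a new reading comes with each control period).
- get_image(name): name is "scene" or "side" or "wrist"; returns a dict with "color" (420x560x3 uint8, red, green, blue), "intrinsics" (3x3 intrinsics, pixels), "origin" and "orientation" of the camera in the world. Camera axes: x right, y down, z forward; pixel columns grow to the right and rows downward; lengths in mm; the calibration is good to about 2 mm. A picture is of the moment at which its call begins. There is no depth.
- job_done(): hands the job in, once; it reports no verdict.
The state is a dict: "clock": time; "joints": joint angles; "joint_vel": joint speeds; "joint_efforts": joint torques, N m; "position": TCP position; "ee_rot": TCP orientation; "contact_force": force on the tool from outside, world axes, zero at the start; "wrist_torque": the same for the moment, N m; "gripper_width": finger opening in mm.
Only numpy, scipy, OpenCV 4.12 (cv2) and the standard library are available. Lean on these libraries where they do the work, as an engineer would, in place of code of your own. Each camera call takes 0.05 s, during which the arm holds its last target. There are 200 camera calls.

TASK

The cooker's igniter needs its new battery: take the D cell that lies on its side on the worktop and load it in the pulled-out battery tray, lying flat on the tray floor with its flat end against the spring and its button end behind the fixed end stop. Push the tray fully home in the cooker, and only then switch the igniter on by pressing the raised end of the rocker switch all the way over. Leave the old cell that stands on end, the glass lid and the measuring spoon where they are.

Things in the scene. Friction and masses are not known exactly. Their poses are not given: they have to be found in the camera images.
- cell: The new D cell, lying on its side: cylinder 34.2 mm in diameter, 61.5 mm long over all, 140 g, dark sleeve, bright ends. Origin at mid-length on its axis; x runs along it to the small button (+) end; y and z turn as it rolls. It lies left or right in front of the cooker, button end away from the robot (within 35 degrees), as it must lie in the tray.
- cell_button (a point): Tip of the new cell's button (9.6 mm wide, 2 mm high, counted in the 61.5 mm), 30.75 mm from the cell's origin along its x. The other end is flat.
- seat (a point): Where the cell's origin belongs in the grey plastic tray, 17.1 mm above the tray floor; moves with the tray. x points into the cooker (the way the tray shuts), y left, z up; the tray's other points share these axes, and positions along x below are from seat. The tray is a channel along x, open at the top.
- channel_floor (a point): On the tray floor under seat, 28 mm above the worktop. Side walls, 37 mm apart inside, 3 mm thick, 16 mm high, stand only at the ends (x -51 to -21 and +23 to +38 mm); between them are 44 mm long scoops for the fingers, where the floor is only 22 mm wide and nothing stands beside it.
- end_stop (a point): Top middle of the front face of the tray's fixed end stop, a cross wall 18 mm high above the floor, 4 mm thick; face at x = +30.75 mm. The button end bears on it. The follower stands 14 mm higher than it, so a level cell can push the follower back with its underside still above the stop, then be lowered; or go in tilted, flat end first.
- follower_face (a point): Top middle of the face of the spring follower, a steel plate 27 mm wide, 2 to 32 mm above the floor, at the tray's front end, facing +x; moves with it. Face at x = -20.75 mm relaxed, -30.75 mm with the cell seated.
- follower (a joint): Travel of the spring follower from rest towards the tray's front plate (-x): 0 relaxed, 0.010 with the cell seated, 0.020 at most (m). 450 N/m, so 4.5 N with the cell seated; it then holds the cell against the end stop.
- tray (a joint): How far the tray is out of the cooker's front: 0 shut (plate against the fascia), 0.125 at its outer stop (m). It starts 113 to 125 mm out and slides with about 3 N friction; pressing the cell against the follower draws it out to its stop.
- tray_front (a point): Middle of the outer face of the pull lip, the foremost part of the tray: 60 mm wide, 6 mm high, 8 mm proud of the front plate along its top edge; 71 mm above the worktop, 63.75 mm from seat. The plate is 68 mm wide and spans 20 to 74 mm above the worktop. Pushing on lip or plate shuts the tray.
- rocker (a joint): Angle of the rocker switch on the cooker's glass top: 0 off (as it starts), 0.40 rad fully on; stays where it is left. Pressing 14 mm from the pivot takes about 4 N.
- rocker_raised (a point): On the rocker's raised (left) half, 14 mm left of the pivot; moves with it: 100.5 mm above the worktop when off, 95 mm when on. The white rocker is 24 mm wide and 40 mm long (along the cooker's y), two halves in a shallow V, in a grey bezel 34 x 50 mm, 4 mm high. Fully on, this half lies level, 1 mm above the bezel.
- cooker: Two-burner table cooker, steel, black glass top 90 mm above the worktop, 580 mm wide, 360 deep, fixed. Origin on the worktop below the middle of its front (fascia); x to its back, y left. Tray at y = 0; rocker pivot at x 34, y 100 mm. Gas taps stand 27 mm out of the fascia at y +-168. Pan supports up to 125 mm high round burners at x 195, y +-150.
- old_cell: Spent D cell of the same size, standing on end, 61.5 mm tall; origin at the middle of its foot. Not to be used.
- glass_lid: Glass lid lying upside down on its knob, 200 mm wide, 55 mm high; on the left of the worktop. Origin under the knob.
- measuring_spoon: Red plastic measuring spoon, 120 mm, lying flat in front of the tray.
Not all that is in view belongs to the job. What is shaped like the cell but red or turquoise is not meant.

How it is judged (in metres and radians):
On the way, in this order (a step that is already met when the one before it is completed fails the run):
1. the new cell lies seated in the tray between spring and end stop, flat end to the spring, let go (x of cell in the frame of seat between -0.003 and 0.003 m and y of cell in the frame of seat between -0.003 and 0.003 m and z of cell in the frame of seat between -0.003 and 0.003 m and angle between the x axis of cell and the x axis of seat, either way round below 0.07 rad and x of cell_button in the frame of seat above 0.025 m and value of joint follower between 0.007 and 0.013 m and contact force between cell and the fingers below 0.1 N), for 0.2 s.
2. the tray is pushed fully home with the cell seated in it (x of cell in the frame of seat between -0.003 and 0.003 m and y of cell in the frame of seat between -0.003 and 0.003 m and z of cell in the frame of seat between -0.003 and 0.003 m and angle between the x axis of cell and the x axis of seat, either way round below 0.07 rad and x of cell_button in the frame of seat above 0.025 m and value of joint follower between 0.007 and 0.013 m and value of joint tray below 0.003 m), for 0.2 s.
3. the rocker switch is pressed over to on (value of joint rocker above 0.34 rad), for 0.2 s.
At the end, for the whole second after the job is handed in: The new cell is seated in the tray (its middle within 3 mm of the seat in each direction, axis within 4 degrees of the channel, button end towards the end stop, follower pushed back 7 to 13 mm) and at rest, the tray is shut to within 3 mm, and the rocker is at least 0.34 of its 0.40 rad over to on (all of step 2 and contact force between cell and the fingers below 0.1 N and value of joint rocker above 0.34 rad and linear speed of cell below 0.02 m/s); the robot touches nothing.
It fails at once if the old cell, the glass lid or the measuring spoon is moved more than 30 mm (distance of any of glass_lid, measuring_spoon, old_cell from where it was at the start of the episode above 0.03 m).
It also fails if it takes over 67 s, if anything falls off the work surface, if the arm or the gripper's body presses on something with over 40 N, if the wrist force passes 120 N, or if a joint passes its speed limit or range.

## Working session

There is one attempt and no reset: what is moved stays moved. The work goes in short steps, Python scripts to look and compute and a tool call to move; the robot and the scene stay as the last step left them, time stands still between calls to the robot, and variables do not carry over. Pictures are saved under pics/ and viewed, about 8 in all and at most 12, crops included, and the job is handed in when it is done.

Besides the shell and the picture viewer there is one more tool, called after "Call:" in YAML: its name, and indented under it one key for each argument. play_rows: Moves the arm, as the interface text tells. Its arguments: {"type":"object","properties":{"series":{"type":"array","items":{"type":"array","items":{"type":"number"}}}},"required":["series"]}

```bash
mkdir -p pics; cat > h.py <<'E'
import numpy as np, cv2
from scipy.spatial.transform import Rotation as R
from bench import read_state, get_image, job_done
def shot(n,f=None):
    d=get_image(n)
    if f: cv2.imwrite('pics/'+f,d['color'][:,:,::-1])
    return d
def q(d): return R.from_quat(d['orientation']).as_matrix()
def ray(d,u,v):
    r=q(d)@np.linalg.inv(np.array(d['intrinsics']))@np.array([u,v,1.]); return np.array(d['origin'],float),r/np.linalg.norm(r)
def onz(d,u,v,z):
    o,r=ray(d,u,v); return o+r*(z-o[2])/r[2]
def proj(d,p):
    c=np.array(d['intrinsics'])@(q(d).T@(np.array(p,float)-np.array(d['origin']))); return c[:2]/c[2]
E
python3 - <<'E'
from h import *
for n in ('scene','side','wrist'):
    d=shot(n,n+'0.png'); print(n,d['origin'],q(d).round(3).tolist(),np.array(d['intrinsics']).tolist())
print(read_state())
E
```

```text
scene [ 919.29510018 -419.91781327  759.55964561] [[0.806, 0.442, -0.394], [0.592, -0.603, 0.534], [-0.002, -0.664, -0.748]] [[399.4858626365726, 0.0, 275.78721841820186], [0.0, 399.4858626365726, 201.9427316604741], [0.0, 0.0, 1.0]]
side [272.75966311 654.41774254 739.46314274] [[-0.905, -0.303, 0.299], [-0.425, 0.638, -0.642], [0.004, -0.708, -0.706]] [[402.05445894337504, 0.0, 276.02595639818304], [0.0, 402.05445894337504, 217.41715132001718], [0.0, 0.0, 1.0]]
wrist [261.20223646 573.61039147 373.51959185] [[-0.29, -0.905, -0.312], [-0.957, 0.275, 0.092], [0.002, 0.326, -0.945]] [[291.0774108554641, 0.0, 281.96020991526115], [0.0, 291.0774108554641, 212.94734151199862], [0.0, 0.0, 1.0]]
{'clock': 0.15, 'joints': array([ 1.53659581e+00,  3.85347847e-01,  6.94059836e-03, -3.39254150e-04,
       -1.19400343e+00, -2.58593524e-01]), 'joint_vel': array([ 1.15648319e-04, -2.49428011e-03,  3.09412875e-03,  1.46243417e-03,
       -4.24915710e-05, -2.99111654e-04]), 'joint_efforts': array([-1.32388199e-03, -3.92679870e+01,  1.88579088e+01,  4.18863371e+00,
       -3.43775748e-03,  2.25255931e-06]), 'position': array([180.2587376 , 597.98023021, 230.49447306]), 'ee_rot': array([ 0.42212161, -0.56723833,  0.56799177, -0.42123554]), 'contact_force': array([ 0.39446592,  0.85149663, -0.12586936]), 'wrist_torque': array([ 0.0462174 , -0.0127825 , -0.01242652]), 'gripper_width': 85.8130498141192}
```

View pics/scene0.png

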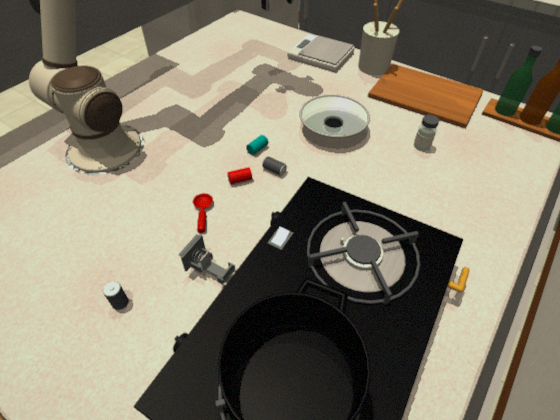

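View pics/side0.png

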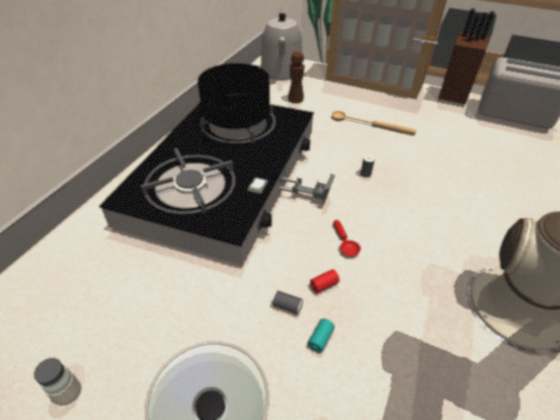

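The scene view shows the dark cell at (275,166), the tray at about (207,262), the rocker at (281,238), the old cell at (116,296) and the spoon at (203,210). In the side view the cell is at (288,302), the tray at (310,190) and the rocker at (258,185). Next I'll view enlarged crops.

```bash
python3 - <<'E'
from h import *
S=cv2.imread('pics/scene0.png');D=cv2.imread('pics/side0.png')
def c(I,x,y,w=80,h=60): return cv2.resize(I[y:y+h,x:x+w],(400,300),interpolation=cv2.INTER_CUBIC)
cv2.imwrite('pics/c1.png',np.vstack([np.hstack([c(S,235,135),c(D,250,270)]),np.hstack([c(S,170,232),c(D,265,160)])]))
a=shot('scene');b=shot('side')
for d,p in((a,(310,180)),(a,(462,238)),(a,(150,405)),(b,(240,250)),(b,(313,110)),(b,(108,207))): print(p,onz(d,*p,90).round(1))
print(onz(a,275,166,17),onz(b,288,302,17),onz(a,281,238,97),onz(b,258,185,97))
E
```

```text
(310, 180) [590.8 161.7  90. ]
(462, 238) [937.2 205.9  90. ]
(150, 405) [ 658.2 -394.5   90. ]
(240, 250) [574.5 185.4  90. ]
(313, 110) [ 645.  -414.9   90. ]
(108, 207) [917.2 202.1  90. ]
[449.65530579 213.94301793  17.        ] [448.27494926 215.05386037  17.        ] [637.57023169 -20.02744907  97.        ] [632.30104038 -12.23594717  97.        ]
```

View pics/c1.png

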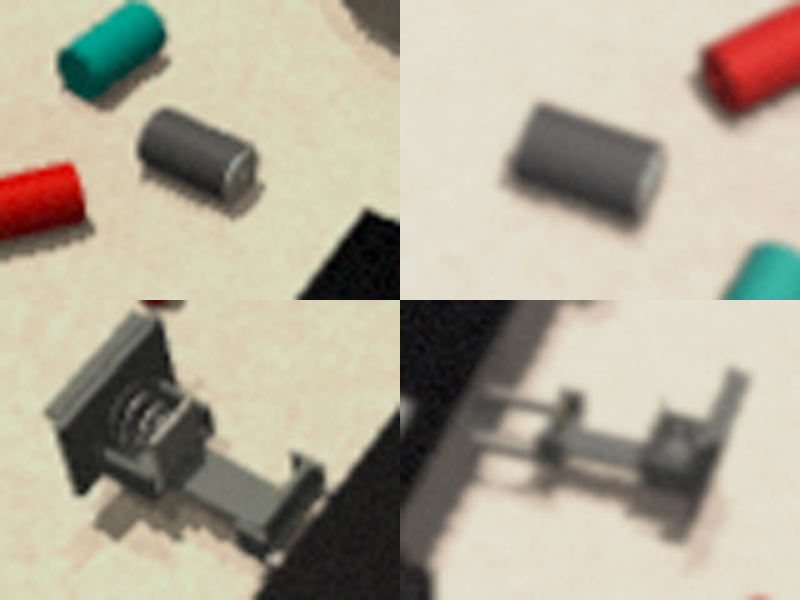

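The crops show the cell clearly in both views. The tray plate, spring follower, end stop and walls can all be made out. Now masks and rays.

```bash
cat > m.py <<'E'
from h import *
def cellmask(d,u,v,r=45):
    hsv=cv2.cvtColor(d['color'],cv2.COLOR_RGB2HSV)
    m=((hsv[:,:,1]<70)&(hsv[:,:,2]<125)).astype(np.uint8)
    n,l,st,c=cv2.connectedComponentsWithStats(m)
    k=min((i for i in range(1,n) if st[i,4]>60),key=lambda i:np.hypot(*(c[i]-[u,v])))
    return (l==k).astype(np.uint8),st[k],c[k]
def axis(d,m,z=17.1):
    cn=max(cv2.findContours(m,0,cv2.CHAIN_APPROX_NONE)[0],key=cv2.contourArea)
    P=np.array([onz(d,*p[0],z)[:2] for p in cn],np.float32)
    return cv2.minAreaRect(P)
E
python3 - <<'E'
from m import *
for n,p in(('scene',(275,166)),('side',(288,302))):
    d=shot(n); m,st,c=cellmask(d,*p); print(n,st,c,axis(d,m),onz(d,*c,17.1).round(1))
    # glass
    g=(d['color'].max(2)<45).astype(np.uint8)
    g=cv2.morphologyEx(g,cv2.MORPH_OPEN,np.ones((5,5)))
    # white rocker
    x,y=(281,238) if n=='scene' else (258,185)
    w=d['color'][y-15:y+16,x-20:x+21].min(2)>130
    ys,xs=np.nonzero(w);print('rocker',xs.mean()+x-20,ys.mean()+y-15,w.sum(),onz(d,xs.mean()+x-20,ys.mean()+y-15,97).round(1))
    def fit(pts):
        vx,vy,x0,y0=cv2.fitLine(np.array(pts,np.float32),cv2.DIST_HUBER,0,.01,.01).ravel(); return vx,vy,x0,y0
    if n=='scene':
        pts=[(np.argmax(g[r,120:440])+120-.5,r) for r in list(range(188,205))+list(range(290,330))+list(range(350,395))]
        le=[(c,np.argmax(g[160:260,c])+160-.5) for c in range(318,455)]
        F=[pts,le]
    else:
        # front top edge: rightmost glass per row ; left edge: lowest
        pts=[(559-np.argmax(g[r,::-1])+.5,r) for r in range(125,210)]
        F=[pts]
    for p in F:
        P=np.array([onz(d,u,v,90)[:2] for u,v in p]);f=fit(P)
        nrm=np.array([-f[1],f[0]]);res=(P-np.array(f[2:]))@nrm
        print('line',f,np.degrees(np.arctan2(f[1],f[0])),np.abs(res).mean(), np.median(np.abs(res)))
    cv2.imwrite(f'pics/g_{n}.png',g*255)
E
```

```text
scene [263 157  23  21 313] [274.07348243 166.96805112] ((450.2035217285156, 209.8659210205078), (77.29093933105469, 50.17655563354492), 2.989614486694336) [450.  209.3  17.1]
rocker 275.62012987012986 233.97727272727272 308 [622.6 -18.2  97. ]
line (np.float32(0.11799304), np.float32(-0.9930144), np.float32(610.91473), np.float32(-95.74884)) -83.22371 37.96725170146737 11.539465697013654
line (np.float32(0.99491656), np.float32(0.10070271), np.float32(770.15375), np.float32(186.89536)) 5.7796364 0.6941231530605414 0.6764980172160008
side [272 292  29  24 436] [286.03899083 302.96559633] ((449.9343566894531, 218.1087646484375), (58.47108459472656, 41.62702560424805), 2.907768964767456) [451.  219.   17.1]
rocker 258.1666666666667 183.984126984127 126 [633.7 -15.9  97. ]
line (np.float32(0.1009228), np.float32(-0.99489427), np.float32(609.2928), np.float32(-110.186676)) -84.20768 2.927002582365877 0.6779371758236055
```

```bash
cat >> h.py <<'E'
def plan(pos,yaw):
    """TCP pos (world mm) and yaw of the tool z axis wrt axis direction (deg): tool y down, tool x across yaw dir"""
    s=read_state(); A=R.from_quat(s['ee_rot']).as_matrix(); p=np.array(s['position'])
    print('pos',p.round(1),'j',np.array(s['joints']).round(2),'F',np.array(s['contact_force']).round(1),'w',round(s['gripper_width'],1),'t',s['clock'])
    print('tool axes',A.round(3).T.tolist())
    for sg in (1,-1):
        a=np.radians(yaw); z=sg*np.array([np.cos(a),np.sin(a),0]); y=np.array([0,0,-1.]); x=np.cross(y,z)
        B=np.c_[x,y,z]; print('sg',sg,'shift m',(A.T@(np.array(pos)-p)/1000).round(4),'turn',R.from_matrix(A.T@B).as_rotvec().round(4))
E
python3 - <<'E'
from h import *
plan((400,214,230),2.9)
s=read_state();A=R.from_quat(s['ee_rot']).as_matrix()
d=shot('wrist');print('cam rel tool',A.T@(np.array(d['origin'])-s['position']),(A.T@q(d)).round(3).tolist())
E
```

```text
pos [180.3 598.3 231.1] j [ 1.54  0.38  0.01 -0.   -1.19 -0.26] F [ 0.4  0.  -0.1] w 85.1 t 0.35
tool axes [[-0.289, -0.957, 0.0], [-0.0, -0.0, -1.0], [0.957, -0.289, 0.0]]
sg 1 shift m [0.3045 0.0012 0.3213] turn [ 1.000e-04 -3.434e-01  5.000e-04]
sg -1 shift m [0.3045 0.0012 0.3213] turn [-7.0000e-04  2.7982e+00  1.0000e-04]
cam rel tool [   0.16864083 -143.18063304   84.55999424] [[1.0, -0.001, -0.0], [-0.0, -0.326, 0.945], [-0.001, -0.945, -0.326]]
```

Call:
play_rows:
  series:
    - [0.0288, 0.0081, 0.0374, 0, 0, 0, 0.085]
    - [0.0288, 0.0081, 0.0374, 0, 0, 0, 0.085]
    - [0.0288, 0.0081, 0.0374, 0, 0, 0, 0.085]
    - [0.0288, 0.0081, 0.0374, 0, 0, 0, 0.085]
    - [0.0288, 0.0081, 0.0374, 0, 0, 0, 0.085]
    - [0.0288, 0.0081, 0.0374, 0, 0, 0, 0.085]
    - [0.0288, 0.0081, 0.0374, 0, 0, 0, 0.085]
    - [0.0288, 0.0081, 0.0374, 0, 0, 0, 0.085]
    - [0.0288, 0.0081, 0.0374, 0, 0, 0, 0.085]
    - [0, 0, 0, 0, -0.115, 0, 0.085]

```text
clock: 1.4
position: [436.0, 243.6, 155.7]
ee_rot: [-0.454, 0.541, -0.539, 0.458]
contact_force: [-0.8, 0.4, 0.1]
gripper_width: 85.0
```

```bash
python3 - <<'E'
from h import *
plan((455,214,150),2.9)
E
```

```text
pos [436.  243.6 155.7] j [ 0.83  0.24 -0.41 -0.   -0.91  0.57] F [-0.8  0.4  0.1] w 85.0 t 1.4
tool axes [[-0.168, -0.986, -0.006], [0.003, 0.006, -1.0], [0.986, -0.168, 0.001]]
sg 1 shift m [0.026  0.0055 0.0237] turn [-0.0022 -0.2197 -0.0061]
sg -1 shift m [0.026  0.0055 0.0237] turn [ 0.009   2.9219 -0.0032]
```

Call:
play_rows:
  series:
    - [0.026, 0.0055, 0.0237, 0, 0, 0, 0.085]
    - [0, 0, 0, 0, -0.11, -0.003, 0.085]
    - [0, 0, 0, 0, -0.11, -0.003, 0.085]
    - [0, 0, 0, 0, 0, 0, 0.085]

```text
clock: 1.8
position: [457.5, 210.2, 150.1]
ee_rot: [-0.513, 0.485, -0.487, 0.514]
contact_force: [0.2, -0.1, -0.5]
gripper_width: 85.4
```

```bash
python3 - <<'E'
from m import *
plan((455,214,150),2.9)
d=shot('wrist','w1.png')
u=proj(d,(450,214,17)); print(u)
m,st,c=cellmask(d,*u);print(st,c,axis(d,m),onz(d,*c,17.1))
E
```

```text
pos [457.5 210.2 150.1] j [ 0.75  0.26 -0.41  0.   -0.91  0.87] F [ 0.2 -0.1 -0.5] w 85.4 t 1.8
tool axes [[0.054, -0.999, -0.0], [0.003, 0.0, -1.0], [0.999, 0.054, 0.003]]
sg 1 shift m [-0.004   0.0001 -0.0023] turn [-0.0031  0.0039 -0.0001]
sg -1 shift m [-0.004   0.0001 -0.0023] turn [-2.0000e-04 -3.1377e+00  4.8000e-03]
[277.47032    210.05114544]
[    0    27   560   393 88416] [252.37530537 265.6926122 ] ((384.0528869628906, 209.14759826660156), (449.85321044921875, 739.4734497070312), 3.0528430938720703) [386.0137322  237.76386609  17.1       ]
```

View pics/w1.png

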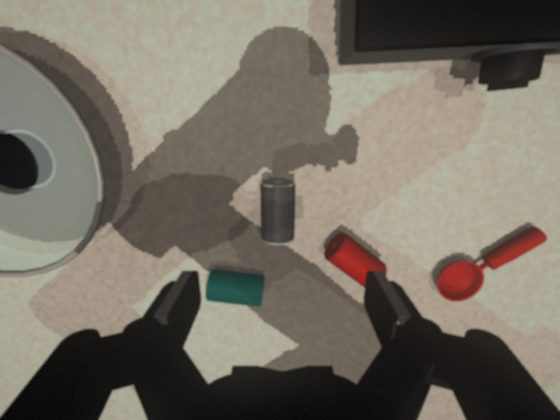

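The wrist view shows the cell at (278,210), aligned with the tool, matching my prediction of (277,210). The decoys and spoon are clear of the fingers. Going down now.

Call:
play_rows:
  series:
    - [-0.004, 0.03, -0.0075, -0.003, 0, 0, 0.065]
    - [0, 0.035, 0, 0, 0, 0, 0.065]
    - [0, 0.035, 0, 0, 0, 0, 0.065]
    - [0, 0.02, 0, 0, 0, 0, 0.065]
    - [0, 0, 0, 0, 0, 0, 0.065]

```text
clock: 2.35
position: [452.1, 217.9, 29.6]
ee_rot: [-0.507, 0.488, -0.489, 0.515]
contact_force: [-0.2, -0.0, -0.2]
gripper_width: 64.9
```

```bash
python3 - <<'E'
from m import *
plan((450,214,4),3.1)
d=shot('wrist','w2.png')
print(proj(d,(450,214,17)))
E
```

```text
pos [452.1 217.9  29.6] j [ 0.77  0.43 -0.54  0.   -0.59  0.84] F [-0.2 -0.  -0.2] w 64.9 t 2.35
tool axes [[0.044, -0.999, -0.006], [0.008, 0.007, -1.0], [0.999, 0.044, 0.008]]
sg 1 shift m [ 0.004   0.0256 -0.0025] turn [-0.0083 -0.0099 -0.0064]
sg -1 shift m [ 0.004   0.0256 -0.0025] turn [ 0.01    3.1317 -0.013 ]
[288.0472419  264.95088556]
```

View pics/w2.png

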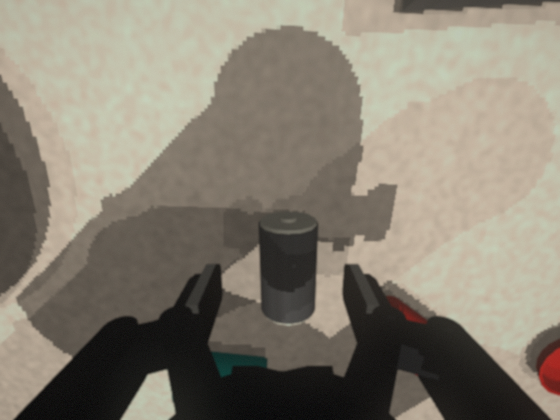

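```bash
python3 - <<'E'
from m import *
d=shot('wrist')
print(onz(d,289,223,17),onz(d,288,322,34.2), onz(d,290,213,34.2))
E
```

```text
[477.25913363 215.36380276  17.        ] [422.25056154 213.37857543  34.2       ] [489.08823626 215.72812574  34.2       ]
```

Call:
play_rows:
  series:
    - [0.004, 0.012, -0.0025, -0.008, -0.01, -0.006, 0.065]
    - [0, 0.01, 0, 0, 0, 0, 0.065]
    - [0, 0, 0, 0, 0, 0, 0.065]

```text
clock: 2.75
position: [453.4, 217.0, 11.8]
ee_rot: [-0.509, 0.485, -0.486, 0.518]
contact_force: [0.4, 0.2, -0.1]
gripper_width: 64.9
```

Call:
play_rows:
  series:
    - [0.0022, 0.006, -0.002, 0, 0, 0, 0.065]
    - [0, 0.003, 0, 0, 0, 0, 0.065]
    - [0, 0, 0, 0, 0, 0, 0.03]
    - [0, 0, 0, 0, 0, 0, 0.03]
    - [0, 0, 0, 0, 0, 0, 0.02]
    - [0, 0, 0, 0, 0, 0, 0.02]
    - [0, 0, 0, 0, 0, 0, 0.02]

```text
clock: 3.45
position: [452.1, 215.0, 3.1]
ee_rot: [-0.508, 0.485, -0.486, 0.519]
contact_force: [0.8, -0.5, -1.1]
gripper_width: 32.8
```

```bash
python3 - <<'E'
from m import *
plan((452,214,130),5.79)
E
```

```text
pos [452.1 215.    3.1] j [ 0.77  0.47 -0.57  0.   -0.52  0.86] F [ 0.8 -0.5 -1.1] w 32.8 t 3.45
tool axes [[0.056, -0.998, -0.009], [0.011, 0.01, -1.0], [0.998, 0.055, 0.012]]
sg 1 shift m [-0.0002 -0.1269  0.0014] turn [-0.0122 -0.0455 -0.0092]
sg -1 shift m [-0.0002 -0.1269  0.0014] turn [ 0.0143  3.096  -0.0189]
```

Call:
play_rows:
  series:
    - [0, -0.02, 0, 0, 0, 0, 0.02]
    - [0, -0.04, 0, 0, 0, 0, 0.02]
    - [0, -0.04, 0, 0, 0, 0, 0.02]
    - [0, -0.03, 0, 0, 0, 0, 0.02]
    - [0, 0, 0, 0, -0.045, 0, 0.02]
    - [0, 0, 0, 0, 0, 0, 0.02]

```text
clock: 4.05
position: [449.0, 212.4, 136.1]
ee_rot: [-0.521, 0.474, -0.474, 0.528]
contact_force: [-0.4, 0.1, -1.7]
gripper_width: 32.2
```

```bash
python3 - <<'E'
from m import *
plan((530,-129,130),5.79)
d=shot('wrist','w3.png')
for n,p in (('scene',(207,262)),('side',(310,190))):
    d=shot(n)
    # reproject predicted tray points, cooker frame
    a=np.radians(5.79);ex=np.array([np.cos(a),np.sin(a),0]);ey=np.array([-ex[1],ex[0],0]);O=np.array([610.4,-120.8,0])
    for nm,x,y,z in(('lipL',-63.75-70,30,74),('lipR',-63.75-70,-30,74),('stop',30.75-70,0,46),('piv',34,100,94),('corner',0,290,90)): print(n,nm,proj(d,O+x*ex+y*ey+[0,0,z]).round(1))
E
```

```text
pos [449.  212.4 136.1] j [ 0.77  0.26 -0.44 -0.   -0.86  0.9 ] F [-0.4  0.1 -1.7] w 32.2 t 4.05
tool axes [[0.1, -0.995, -0.006], [0.006, 0.007, -1.0], [0.995, 0.1, 0.007]]
sg 1 shift m [0.3478 0.0044 0.0464] turn [-0.0071 -0.0008 -0.0059]
sg -1 shift m [0.3478 0.0044 0.0464] turn [ 0.0092  3.1407 -0.0112]
scene lipL [196.1 233.7]
scene lipR [178.  253.8]
scene stop [225.4 270.3]
scene piv [280.2 237.4]
scene corner [308.  176.8]
side lipL [330.5 188. ]
side lipR [336.  173.9]
side stop [297.8 181.3]
side piv [258.4 184.4]
side corner [241.3 243.3]
```

View pics/w3.png

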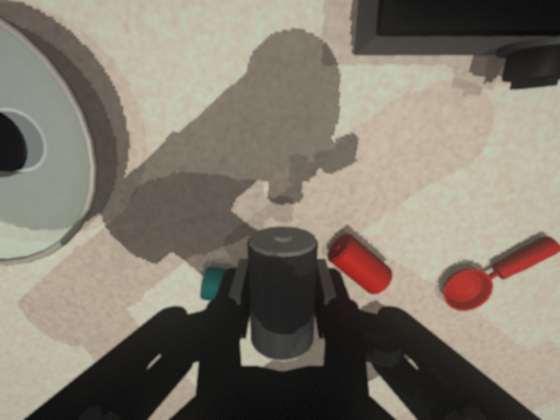

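Cell held between the pads, button end at (283,240). Its shadow and the decoys are unaffected. Moving over the tray.

Call:
play_rows:
  series:
    - [0.02, 0, 0.0058, 0, 0, 0, 0.02]
    - [0.045, 0, 0.0058, 0, 0, 0, 0.02]
    - [0.045, 0, 0.0058, 0, 0, 0, 0.02]
    - [0.045, 0, 0.0058, 0, 0, 0, 0.02]
    - [0.045, 0, 0.0058, 0, 0, 0, 0.02]
    - [0.045, 0, 0.0058, 0, 0, 0, 0.02]
    - [0.045, 0, 0.0058, 0, 0, 0, 0.02]
    - [0.04, 0, 0.0058, 0, 0, 0, 0.02]
    - [0.018, 0, 0, 0, 0, 0, 0.02]
    - [0, 0, 0, 0, 0, 0, 0.02]

```text
clock: 5.2
position: [528.6, -142.5, 122.2]
ee_rot: [0.528, -0.479, 0.471, -0.52]
contact_force: [-0.6, 0.2, -2.3]
gripper_width: 32.7
```

```bash
python3 - <<'E'
from m import *
plan((530,-129,130),5.79)
d=shot('wrist','w4.png')
a=np.radians(5.79);ex=np.array([np.cos(a),np.sin(a),0]);ey=np.array([-ex[1],ex[0],0]);O=np.array([610.4,-120.8,0])
for nm,x,y,z in(('stop',30.75-70,0,46),('stopL',-39,18.5,46),('stopR',-39,-18.5,46),('foot',0,0,90),('lip',-133.75,0,74)): print(nm,proj(d,O+x*ex+y*ey+[0,0,z]).round(1))
I=cv2.imread('pics/w4.png');cv2.imwrite('pics/w4b.png',cv2.resize(I[120:340,140:420],(784,616)[:2] if 0 else (756,594),interpolation=cv2.INTER_CUBIC))
E
```

```text
pos [ 528.6 -142.5  122.2] j [ 0.03  0.37 -0.32 -0.   -0.9   1.64] F [-0.6  0.2 -2.3] w 32.7 t 5.2
tool axes [[0.098, -0.995, -0.001], [-0.016, -0.0, -1.0], [0.995, 0.098, -0.016]]
sg 1 shift m [-0.0133 -0.0079  0.0026] turn [ 0.0159 -0.0027 -0.0011]
sg -1 shift m [-0.0133 -0.0079  0.0026] turn [1.7000e-03 3.1388e+00 2.5000e-02]
stop [263.8 167.3]
stopL [239.3 167. ]
stopR [288.4 166.9]
foot [257.5 113.4]
lip [264.7 295.6]
```

View pics/w4b.png

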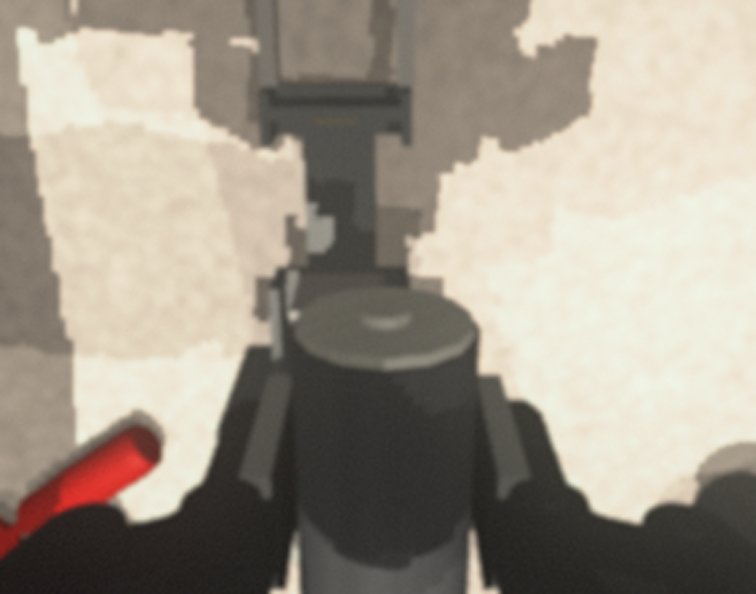

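The crop shows the stop and end walls at u 237–293 (their centre is about 265, and I predicted 263.8), with the wall ends at v≈173. The held cell's button is at (283,238).

```bash
python3 - <<'E'
from m import *
d=shot('wrist');s=read_state();A=R.from_quat(s['ee_rot']).as_matrix()
a=np.radians(5.79);ex=np.array([np.cos(a),np.sin(a),0]);ey=np.array([-ex[1],ex[0],0]);O=np.array([610.4,-120.8,0])
cf=lambda p:np.round([(p-O)@ex,(p-O)@ey,p[2]],1)
px=lambda x,y:(140+x/2.7,120+y/2.7)
for nm,x,y,z in(('wallL +23',267,143,44),('wallR +23',406,143,44),('outL',262,95,44),('outR',412,95,44),('floorL22',306,170,28),('floorR',375,170,28)): print(nm,cf(onz(d,*px(x,y),z)))
p=s['position'];b=onz(d,*px(387,320),p[2]+14)
print('button in tool',(A.T@(b-p)).round(1),cf(b),'tcp',cf(np.array(p)))
sL=onz(d,*px(294,335),p[2]+14);sR=onz(d,*px(479,335),p[2]+14);print('cell sides',(A.T@(sL-p)).round(1),(A.T@(sR-p)).round(1))
E
```

```text
wallL +23 [-44.1  20.3  44. ]
wallR +23 [-44.2 -19.1  44. ]
outL [-30.6  21.   44. ]
outR [-30.8 -20.6  44. ]
floorL22 [-56.   11.2  28. ]
floorR [-56.1 -10.   28. ]
button in tool [  2.  -14.4  27.1] [-56.3 -13.4 136.4] tcp [-83.6 -11.3 122.4]
cell sides [-14.7 -14.4  24.1] [ 18.5 -14.4  24.1]
```

```bash
python3 - <<'E'
from m import *
for i in range(3):
    d=shot('wrist');s=read_state();A=R.from_quat(s['ee_rot']).as_matrix()
    print(s['position'].round(2),np.array(d['origin']).round(2),(A.T@(np.array(d['origin'])-s['position'])).round(2),R.from_matrix(A.T@q(d)).as_rotvec().round(4),(A.T@q(d)).round(4)[:,0])
    print(np.array(d['intrinsics'])[0])
plan((530,-129,122),5.79)
E
```

```text
[ 528.59 -139.82  122.85] [ 614.7  -132.29  264.22] [   1.13 -142.66   84.29] [-1.9036e+00  1.8000e-03  2.4000e-03] [ 1.0e+00 -1.0e-04 -2.6e-03]
[291.07741086   0.         281.96020992]
[ 528.85 -139.36  123.28] [ 614.79 -131.46  264.76] [   0.87 -142.68   84.28] [-1.9036e+00  1.6000e-03  2.1000e-03] [ 1.     -0.     -0.0023]
[291.07741086   0.         281.96020992]
[ 529.06 -139.14  123.59] [ 614.9  -130.92  265.24] [   0.61 -142.8    84.32] [-1.9034e+00  1.3000e-03  1.7000e-03] [ 1.0e+00 -1.0e-04 -1.8e-03]
[291.07741086   0.         281.96020992]
pos [ 529.1 -139.1  123.6] j [ 0.04  0.36 -0.32 -0.   -0.9   1.64] F [-0.2 -0.2 -1. ] w 32.1 t 5.45
tool axes [[0.104, -0.995, -0.001], [-0.014, -0.0, -1.0], [0.994, 0.104, -0.014]]
sg 1 shift m [-0.01    0.0016  0.002 ] turn [ 0.0135  0.0032 -0.001 ]
sg -1 shift m [-0.01    0.0016  0.002 ] turn [-1.6000e-03 -3.1383e+00 -2.1200e-02]
```

```bash
cat >> h.py <<'E'
a=np.radians(5.79);ex=np.array([np.cos(a),np.sin(a),0]);ey=np.array([-ex[1],ex[0],0]);O=np.array([610.4,-120.8,0])
cf=lambda p:np.round([(np.array(p)-O)@ex,(np.array(p)-O)@ey,p[2]],1)
def W(x,y,z): return O+x*ex+y*ey+np.array([0,0,z])
def cp(x,y,z): print('tcp cooker',cf(read_state()['position'])); plan(W(x,y,z),5.79)
E
python3 -c "
from h import *
cp(-48,.3,85)"
```

```text
tcp cooker [-82.8 -10.  123.6]
pos [ 529.1 -139.1  123.6] j [ 0.04  0.36 -0.32 -0.   -0.9   1.64] F [-0.2 -0.2 -1. ] w 32.1 t 5.45
tool axes [[0.104, -0.995, -0.001], [-0.014, -0.0, -1.0], [0.994, 0.104, -0.014]]
sg 1 shift m [-0.0102  0.0381  0.0353] turn [ 0.0135  0.0032 -0.001 ]
sg -1 shift m [-0.0102  0.0381  0.0353] turn [-1.6000e-03 -3.1383e+00 -2.1200e-02]
```

Call:
play_rows:
  series:
    - [-0.0102, 0, 0.018, 0.0255, 0.003, 0, 0.02]
    - [0, 0, 0.0175, 0, 0, 0, 0.02]
    - [0, 0.018, 0, 0, 0, 0, 0.02]
    - [0, 0.018, 0, 0, 0, 0, 0.02]
    - [0, 0, 0, 0, 0, 0, 0.02]
    - [0, 0, 0, 0, 0, 0, 0.02]
    - [0, 0, 0, 0, 0, 0, 0.02]

```text
clock: 6.15
position: [570.6, -115.1, 89.9]
ee_rot: [-0.521, 0.465, -0.476, 0.534]
contact_force: [0.7, -0.4, -1.1]
gripper_width: 32.2
```

```bash
python3 -c "
from h import *
cp(-48,.3,52)
d=shot('wrist','w5.png')
s=read_state();print(np.array(s['joint_vel']).round(3))
I=cv2.imread('pics/w5.png');cv2.imwrite('pics/w5b.png',cv2.resize(I[120:340,140:420],(756,594),interpolation=cv2.INTER_CUBIC))
"
```

```text
tcp cooker [-39.    9.7  89.9]
pos [ 570.6 -115.1   89.9] j [ 0.08  0.44 -0.3  -0.   -0.81  1.61] F [ 0.7 -0.4 -1.1] w 32.2 t 6.15
tool axes [[0.113, -0.994, -0.0], [0.024, 0.003, -1.0], [0.993, 0.113, 0.024]]
sg 1 shift m [ 0.0093  0.0376 -0.01  ] turn [-0.0238  0.0121 -0.0006]
sg -1 shift m [ 0.0093  0.0376 -0.01  ] turn [-9.0000e-04 -3.1293e+00  3.7300e-02]
[-0.006 -0.004  0.002  0.001  0.003 -0.001]
```

View pics/w5b.png

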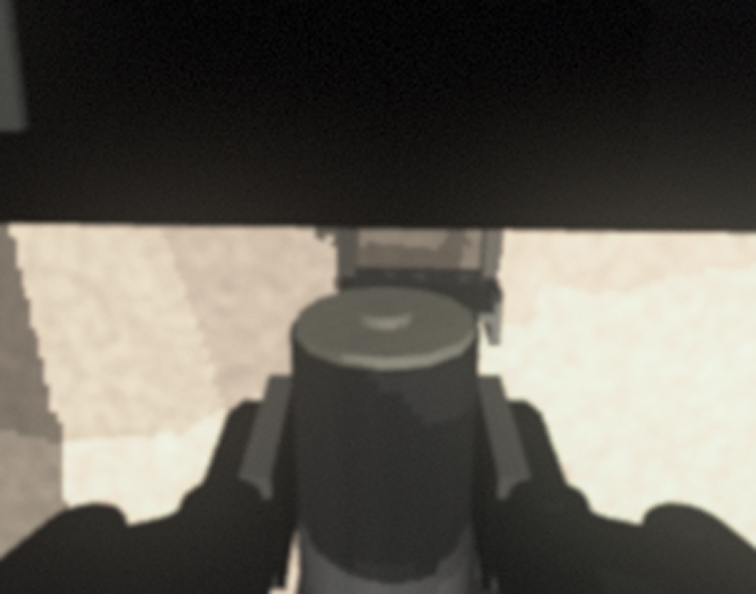

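The arm overshot 9 mm to the left and has now settled. The stop and walls span crop x 337–500 and the button is at (386,322). Computing the relative offsets.

```bash
python3 -c "
from h import *
d=shot('wrist');s=read_state();A=R.from_quat(s['ee_rot']).as_matrix()
px=lambda x,y:(140+x/2.7,120+y/2.7)
for nm,x,y,z in(('L',338,287,44),('R',500,287,44),('rEnd',493,343,44),('edgeL',100,224,90),('edgeR',700,230,90)): print(nm,cf(onz(d,*px(x,y),z)))
p=s['position'];b=onz(d,*px(386,322),p[2]+14)
print('button in tool',(A.T@(b-p)).round(1),cf(b))
cp(-48,.3,52)
"
```

```text
L [-28.5  21.2  44. ]
R [-28.  -20.9  44. ]
rEnd [-43.9 -19.9  44. ]
edgeL [ 0.9 64.1 90. ]
edgeR [  0.9 -51.2  90. ]
button in tool [  0.5 -13.4  26.3] [-12.9   9.1 104.2]
tcp cooker [-38.8   9.3  90.2]
pos [ 570.8 -115.4   90.2] j [ 0.08  0.44 -0.3  -0.   -0.81  1.61] F [-0.   0.  -2.4] w 32.3 t 6.25
tool axes [[0.113, -0.994, -0.0], [0.025, 0.003, -1.0], [0.993, 0.113, 0.025]]
sg 1 shift m [ 0.0089  0.038  -0.0102] turn [-0.0248  0.0118 -0.0004]
sg -1 shift m [ 0.0089  0.038  -0.0102] turn [-7.0000e-04 -3.1295e+00  3.8800e-02]
```

Call:
play_rows:
  series:
    - [0.005, 0, -0.004, -0.012, 0.012, 0, 0.02]
    - [0.003, 0, -0.003, 0, 0, 0, 0.02]
    - [0, 0.008, 0, 0, 0, 0, 0.02]
    - [0, 0.008, 0, 0, 0, 0, 0.02]
    - [0, 0.006, 0, 0, 0, 0, 0.02]
    - [0, 0, 0, 0, 0, 0, 0.02]
    - [0, 0, 0, 0, 0, 0, 0.02]
    - [0, 0, 0, 0, 0, 0, 0.02]

```text
clock: 7.05
position: [564.5, -125.6, 67.0]
ee_rot: [-0.52, 0.472, -0.478, 0.527]
contact_force: [-0.1, 0.5, -1.8]
gripper_width: 32.6
```

```bash
python3 -c "
from h import *
cp(-48,.6,52)"
```

```text
tcp cooker [-46.2  -0.2  67. ]
pos [ 564.5 -125.6   67. ] j [ 0.06  0.47 -0.32 -0.   -0.77  1.61] F [-0.1  0.5 -1.8] w 32.6 t 7.05
tool axes [[0.098, -0.995, -0.0], [0.013, 0.002, -1.0], [0.995, 0.098, 0.013]]
sg 1 shift m [-0.0007  0.015  -0.002 ] turn [-0.0131 -0.0028 -0.0004]
sg -1 shift m [-0.0007  0.015  -0.002 ] turn [ 6.0000e-04  3.1388e+00 -2.0500e-02]
```

Call:
play_rows:
  series:
    - [-0.0007, 0.007, 0, 0, -0.003, 0, 0.02]
    - [0, 0.006, 0, 0, 0, 0, 0.02]
    - [0, 0.002, 0, 0, 0, 0, 0.02]
    - [0, 0, 0, 0, 0, 0, 0.02]
    - [0, 0, -0.004, 0, 0, 0, 0.02]
    - [0, 0, -0.004, 0, 0, 0, 0.02]
    - [0, 0, -0.003, 0, 0, 0, 0.02]
    - [0, 0, 0, 0, 0, 0, 0.02]
    - [0, 0, 0, 0, 0, 0, 0.02]

```text
clock: 7.95
position: [553.5, -125.8, 51.3]
ee_rot: [-0.521, 0.47, -0.477, 0.529]
contact_force: [0.6, 0.8, -2.5]
gripper_width: 32.7
```

```bash
python3 -c "
from h import *
cp(-71,.6,52)"
```

```text
tcp cooker [-57.2   0.8  51.3]
pos [ 553.5 -125.8   51.3] j [ 0.06  0.48 -0.36 -0.   -0.72  1.61] F [ 0.6  0.8 -2.5] w 32.7 t 7.95
tool axes [[0.102, -0.995, -0.0], [0.015, 0.002, -1.0], [0.995, 0.102, 0.015]]
sg 1 shift m [ 0.0001 -0.0009 -0.0138] turn [-0.0154  0.0011 -0.0001]
sg -1 shift m [ 0.0001 -0.0009 -0.0138] turn [-2.0000e-04 -3.1404e+00  2.4200e-02]
```

Call:
play_rows:
  series:
    - [0, 0, -0.004, 0, 0, 0, 0.02]
    - [0, 0, -0.003, 0, 0, 0, 0.02]
    - [0, 0, 0, 0, 0, 0, 0.02]
    - [0, 0, 0, 0, 0, 0, 0.02]

```text
clock: 8.35
position: [549.4, -126.2, 52.3]
ee_rot: [-0.519, 0.468, -0.479, 0.531]
contact_force: [2.1, 0.8, -2.6]
gripper_width: 32.2
```

```bash
python3 -c "
from h import *
cp(-71,.6,52)"
```

```text
tcp cooker [-61.2   0.7  52.3]
pos [ 549.4 -126.2   52.3] j [ 0.06  0.47 -0.38 -0.   -0.7   1.61] F [ 2.1  0.8 -2.6] w 32.2 t 8.35
tool axes [[0.103, -0.995, 0.001], [0.023, 0.002, -1.0], [0.994, 0.103, 0.023]]
sg 1 shift m [ 0.0001  0.0001 -0.0098] turn [-0.0235  0.002   0.0006]
sg -1 shift m [ 0.0001  0.0001 -0.0098] turn [ 9.0000e-04 -3.1393e+00  3.6900e-02]
```

Call:
play_rows:
  series:
    - [0, 0, -0.003, 0, 0, 0, 0.02]
    - [0, 0, -0.003, 0, 0, 0, 0.02]
    - [0, 0, 0, 0, 0, 0, 0.02]
    - [0, 0, 0, 0, 0, 0, 0.02]

```text
clock: 8.75
position: [544.6, -126.7, 52.5]
ee_rot: [-0.518, 0.467, -0.48, 0.532]
contact_force: [3.0, 0.2, -3.4]
gripper_width: 32.1
```

```bash
python3 -c "
from h import *
cp(-71,.6,52)
d=shot('wrist','w6.png')
I=cv2.imread('pics/w6.png');cv2.imwrite('pics/w6b.png',cv2.resize(I[120:340,140:420],(756,594),interpolation=cv2.INTER_CUBIC))
"
```

```text
tcp cooker [-66.    0.8  52.5]
pos [ 544.6 -126.7   52.5] j [ 0.06  0.46 -0.39 -0.   -0.69  1.61] F [ 3.   0.2 -3.4] w 32.1 t 8.75
tool axes [[0.104, -0.995, 0.001], [0.027, 0.002, -1.0], [0.994, 0.104, 0.027]]
sg 1 shift m [ 0.0002  0.0004 -0.005 ] turn [-0.027   0.0027  0.0009]
sg -1 shift m [ 0.0002  0.0004 -0.005 ] turn [ 1.4000e-03 -3.1386e+00  4.2300e-02]
```

View pics/w6b.png

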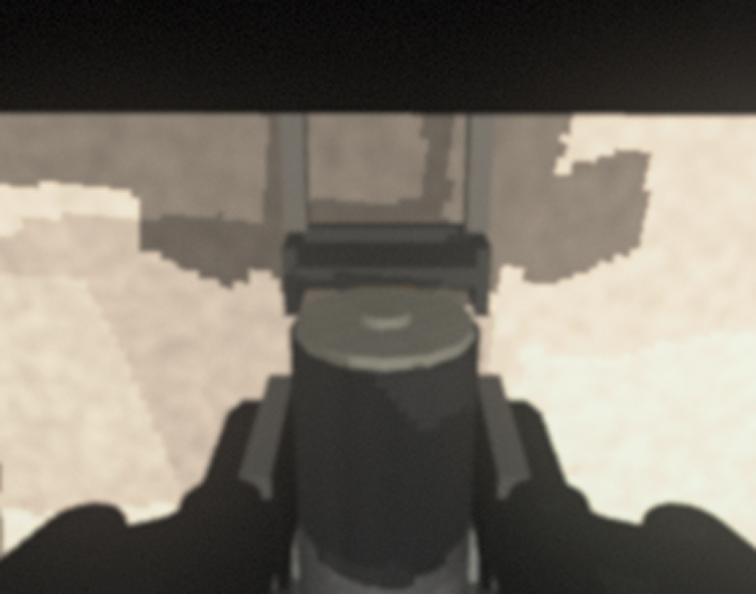

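The cell is centred between the end walls: walls at crop x 284–490, button at 386. Computing how far there is still to go back.

```bash
python3 -c "
from h import *
d=shot('wrist');p=read_state()['position']
px=lambda x,y:(140+x/2.7,120+y/2.7)
for nm,x,y,z in(('L+23',290,312,44),('R+23',480,312,44),('L+38',288,236,44),('R',488,236,44),('stoptop?',387,270,46),('stoptop?',387,280,46),('back',387,236,46),('button',386,322,p[2]+13.7),('edge',387,113,90)): print(nm,cf(onz(d,*px(x,y),z)))
"
```

```text
L+23 [-47.4  20.1  44. ]
R+23 [-47.4 -19.8  44. ]
L+38 [-30.8  20.   44. ]
R [-30.7 -20.8  44. ]
stoptop? [-37.4  -0.2  46. ]
stoptop? [-39.5  -0.2  46. ]
back [-30.1  -0.2  46. ]
button [-40.4   0.1  66.2]
edge [ 0.3  0.1 90. ]
```

Call:
play_rows:
  series:
    - [0, 0, -0.004, -0.012, 0, 0, 0.02]
    - [0, 0, -0.003, 0, 0, 0, 0.02]
    - [0, 0, 0, 0, 0, 0, 0.02]
    - [0, 0, 0, 0, 0, 0, 0.02]

```text
clock: 9.25
position: [539.7, -127.2, 52.7]
ee_rot: [-0.521, 0.468, -0.478, 0.53]
contact_force: [5.5, 0.2, -4.6]
gripper_width: 32.2
```

```bash
python3 -c "
from h import *
cp(-77,.6,52)"
```

```text
tcp cooker [-70.9   0.7  52.7]
pos [ 539.7 -127.2   52.7] j [ 0.06  0.45 -0.4   0.   -0.7   1.61] F [ 5.5  0.2 -4.6] w 32.2 t 9.25
tool axes [[0.104, -0.995, 0.001], [0.02, 0.001, -1.0], [0.994, 0.104, 0.02]]
sg 1 shift m [ 0.0001  0.0006 -0.0061] turn [-0.0196  0.0033  0.0014]
sg -1 shift m [ 0.0001  0.0006 -0.0061] turn [ 2.2000e-03 -3.1382e+00  3.0700e-02]
```

Call:
play_rows:
  series:
    - [0, 0, -0.002, 0, 0, 0, 0.02]
    - [0, 0.005, 0, 0, 0, 0, 0.02]
    - [0, 0.005, 0, 0, 0, 0, 0.02]
    - [0, 0, 0, 0, 0, 0, 0.02]
    - [0, 0, 0, 0, 0, 0, 0.02]

```text
clock: 9.75
position: [540.6, -127.6, 44.1]
ee_rot: [-0.52, 0.466, -0.479, 0.532]
contact_force: [4.1, 0.6, 0.1]
gripper_width: 32.3
```

```bash
python3 -c "
from h import *
cp(-71,.6,32)"
```

```text
tcp cooker [-70.1   0.3  44.1]
pos [ 540.6 -127.6   44.1] j [ 0.06  0.47 -0.41  0.   -0.67  1.61] F [4.1 0.6 0.1] w 32.3 t 9.75
tool axes [[0.106, -0.994, 0.003], [0.025, -0.0, -1.0], [0.994, 0.106, 0.025]]
sg 1 shift m [-0.0003  0.0121 -0.0012] turn [-0.0249  0.0048  0.0029]
sg -1 shift m [-0.0003  0.0121 -0.0012] turn [ 0.0046 -3.1365  0.039 ]
```

Call:
play_rows:
  series:
    - [0, 0.004, -0.002, -0.01, -0.004, 0, 0.02]
    - [0, 0.004, -0.001, 0, 0, 0, 0.02]
    - [0, 0.002, 0, 0, 0, 0, 0.02]
    - [0, 0, 0, 0, 0, 0, 0.02]
    - [0, 0, 0, 0, 0, 0, 0.02]

```text
clock: 10.25
position: [539.4, -127.9, 34.0]
ee_rot: [-0.523, 0.466, -0.477, 0.531]
contact_force: [4.0, 1.6, 1.0]
gripper_width: 32.6
```

```bash
python3 -c "
from h import *
cp(-71,.6,31)"
```

```text
tcp cooker [-71.4   0.1  34. ]
pos [ 539.4 -127.9   34. ] j [ 0.06  0.48 -0.42  0.   -0.66  1.62] F [4.  1.6 1. ] w 32.6 t 10.25
tool axes [[0.11, -0.994, 0.004], [0.018, -0.002, -1.0], [0.994, 0.11, 0.017]]
sg 1 shift m [-0.0005  0.003   0.0003] turn [-0.0175  0.0095  0.0037]
sg -1 shift m [-0.0005  0.003   0.0003] turn [ 0.0058 -3.132   0.0274]
```

Call:
play_rows:
  series:
    - [0, 0.002, -0.001, 0, 0.008, 0, 0.02]
    - [0, 0.002, 0, 0, 0, 0, 0.02]
    - [0, 0, 0, 0, 0, 0, 0.02]
    - [0, 0, 0, 0, 0, 0, 0.02]

```text
clock: 10.65
position: [538.9, -128.1, 31.2]
ee_rot: [-0.521, 0.468, -0.479, 0.529]
contact_force: [4.9, 1.7, -0.1]
gripper_width: 32.4
```

```bash
python3 -c "
from h import *
cp(-71,.6,31)"
```

```text
tcp cooker [-71.8  -0.1  31.2]
pos [ 538.9 -128.1   31.2] j [ 0.06  0.49 -0.42  0.01 -0.65  1.61] F [ 4.9  1.7 -0.1] w 32.4 t 10.65
tool axes [[0.104, -0.995, 0.004], [0.019, -0.002, -1.0], [0.994, 0.104, 0.019]]
sg 1 shift m [-0.0007  0.0002  0.0008] turn [-0.0185  0.0027  0.0043]
sg -1 shift m [-0.0007  0.0002  0.0008] turn [ 0.0068 -3.1387  0.0291]
```

Call:
play_rows:
  series:
    - [0, 0.002, 0, -0.006, 0, 0, 0.02]
    - [0, 0.001, 0, 0, 0, 0, 0.02]
    - [0, 0, 0, 0, 0, 0, 0.02]
    - [0, 0, 0, 0, 0, 0, 0.02]

```text
clock: 11.05
position: [539.0, -128.1, 31.2]
ee_rot: [-0.523, 0.469, -0.477, 0.528]
contact_force: [4.5, 0.1, 0.0]
gripper_width: 32.3
```

```bash
python3 -c "
from h import *
cp(-71,.6,31)
d=shot('wrist','w7.png')
I=cv2.imread('pics/w7.png');cv2.imwrite('pics/w7b.png',cv2.resize(I[120:340,140:420],(756,594),interpolation=cv2.INTER_CUBIC))
"
```

```text
tcp cooker [-71.8  -0.   31.2]
pos [ 539.  -128.1   31.2] j [ 0.06  0.49 -0.42  0.01 -0.65  1.61] F [4.5 0.1 0. ] w 32.3 t 11.05
tool axes [[0.105, -0.995, 0.005], [0.013, -0.004, -1.0], [0.994, 0.105, 0.012]]
sg 1 shift m [-0.0006  0.0002  0.0008] turn [-0.0123  0.0037  0.005 ]
sg -1 shift m [-0.0006  0.0002  0.0008] turn [ 0.0078 -3.1378  0.0194]
```

View pics/w7b.png

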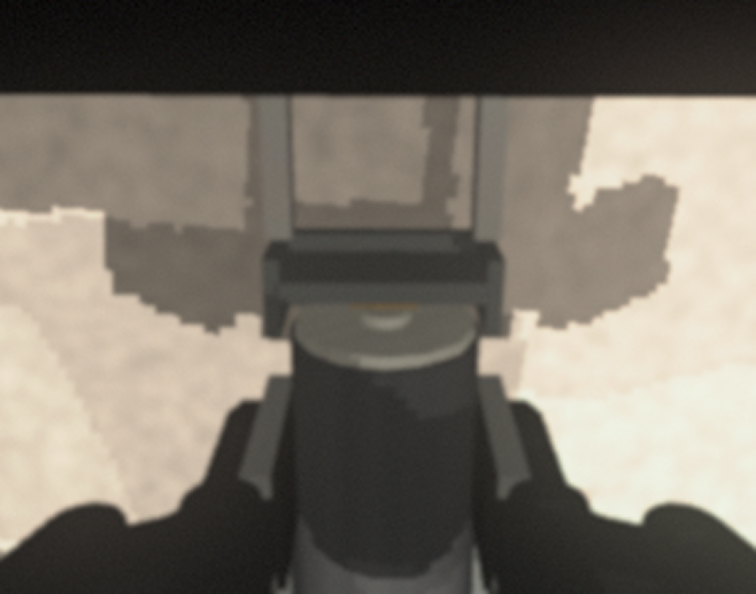

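The cell is down between the walls, with the button (386,320) just behind the stop's contact, and z stopped at 31.2 mm, which is floor contact. Releasing and lifting.

Call:
play_rows:
  series:
    - [0, 0, 0, 0, 0, 0, 0.04]
    - [0, 0, 0, 0, 0, 0, 0.05]
    - [0, 0, 0, 0, 0, 0, 0.055]
    - [0, 0, 0, 0, 0, 0, 0.055]
    - [0, -0.01, 0, 0, 0, 0, 0.055]
    - [0, -0.03, 0, 0, 0, 0, 0.055]
    - [0, -0.03, 0, 0, 0, 0, 0.055]
    - [0, -0.02, 0, 0, 0, 0, 0.055]
    - [0, 0, 0, 0, 0, 0, 0.055]
    - [0, 0, 0, 0, 0, 0, 0.055]

```text
clock: 12.1
position: [527.1, -129.0, 121.2]
ee_rot: [0.529, -0.478, 0.471, -0.52]
contact_force: [0.3, 0.5, -0.9]
gripper_width: 55.1
```

```bash
python3 -c "
from h import *
cp(-180,0,130)
d=shot('wrist','w8.png');s=shot('scene','s8.png');e=shot('side','e8.png')
I=cv2.imread('pics/w8.png');S=cv2.imread('pics/s8.png');E=cv2.imread('pics/e8.png')
r=lambda I,x,y,w,h:cv2.resize(I[y:y+h,x:x+w],(400,300),interpolation=cv2.INTER_CUBIC)
cv2.imwrite('pics/c8.png',np.vstack([np.hstack([r(I,200,120,160,120),r(S,170,232,80,60)]),np.hstack([r(I,140,150,280,210),r(E,265,160,80,60)])]))
"
```

```text
tcp cooker [-83.7   0.3 121.2]
pos [ 527.1 -129.   121.2] j [ 0.06  0.36 -0.34  0.   -0.89  1.61] F [ 0.3  0.5 -0.9] w 55.1 t 12.1
tool axes [[0.1, -0.995, 0.002], [-0.016, -0.003, -1.0], [0.995, 0.1, -0.016]]
sg 1 shift m [ 0.0004 -0.0072 -0.0964] turn [ 0.0163 -0.0009  0.0019]
sg -1 shift m [ 0.0004 -0.0072 -0.0964] turn [-2.9000e-03  3.1406e+00  2.5600e-02]
```

View pics/c8.png

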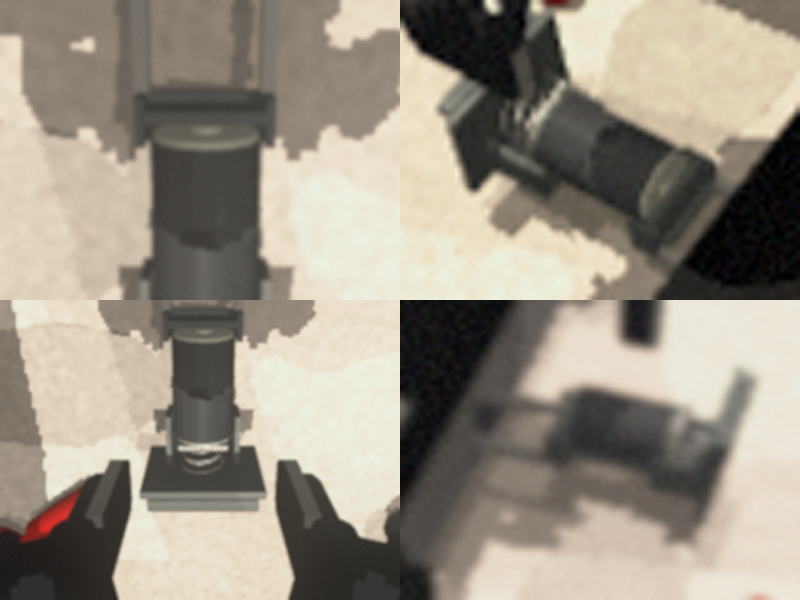

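The cell lies level and straight in the channel, spring compressed behind it and the button at the stop. Next I back off in front of the tray with the fingers shut.

Call:
play_rows:
  series:
    - [0, 0, -0.03, 0.016, 0, 0, 0]
    - [0, 0, -0.035, 0, 0, 0, 0]
    - [0, 0, -0.03, 0, 0, 0, 0]
    - [0, 0.01, 0, 0, 0, 0, 0]
    - [0, 0.025, 0, 0, 0, 0, 0]
    - [0, 0.025, 0, 0, 0, 0, 0]
    - [0, 0, 0, 0, 0, 0, 0]
    - [0, 0, 0, 0, 0, 0, 0]

```text
clock: 13.05
position: [426.1, -139.1, 52.4]
ee_rot: [0.529, -0.477, 0.471, -0.52]
contact_force: [0.3, -0.2, -0.2]
gripper_width: -0.2
```

```bash
python3 -c "
from h import *
cp(-30,0,55)"
```

```text
tcp cooker [-185.2    0.4   52.4]
pos [ 426.1 -139.1   52.4] j [ 0.05  0.33 -0.64  0.   -0.62  1.62] F [ 0.3 -0.2 -0.2] w -0.2 t 13.05
tool axes [[0.101, -0.995, 0.002], [-0.015, -0.003, -1.0], [0.995, 0.101, -0.015]]
sg 1 shift m [ 0.0003 -0.0049  0.1552] turn [ 0.0148 -0.0003  0.0015]
sg -1 shift m [ 0.0003 -0.0049  0.1552] turn [-2.4000e-03  3.1412e+00  2.3300e-02]
```

Call:
play_rows:
  series:
    - [0, 0, 0.015, 0.015, 0, 0, 0]
    - [0, 0, 0.01, 0, 0, 0, 0]
    - [0, 0, 0.01, 0, 0, 0, 0]
    - [0, 0, 0.01, 0, 0, 0, 0]
    - [0, 0, 0.015, 0, 0, 0, 0]
    - [0, 0, 0.015, 0, 0, 0, 0]
    - [0, 0, 0.015, 0, 0, 0, 0]
    - [0, 0, 0.015, 0, 0, 0, 0]

```text
clock: 13.85
position: [531.9, -128.6, 54.0]
ee_rot: [0.528, -0.477, 0.472, -0.521]
contact_force: [-3.8, 0.1, 3.1]
gripper_width: -0.3
```

```bash
python3 -c "
from h import *
cp(-30,0,55)"
```

```text
tcp cooker [-78.9   0.2  54. ]
pos [ 531.9 -128.6   54. ] j [ 0.06  0.45 -0.39  0.   -0.73  1.61] F [-3.8  0.1  3.1] w -0.3 t 13.85
tool axes [[0.099, -0.995, 0.0], [-0.012, -0.002, -1.0], [0.995, 0.099, -0.013]]
sg 1 shift m [ 0.0001 -0.0016  0.0489] turn [ 0.0125 -0.002   0.0004]
sg -1 shift m [ 0.0001 -0.0016  0.0489] turn [-7.0000e-04  3.1395e+00  1.9700e-02]
```

Call:
play_rows:
  series:
    - [0, 0, 0.01, 0.01, 0, 0, 0]
    - [0, 0, 0.01, 0, 0, 0, 0]
    - [0, 0, 0.008, 0, 0, 0, 0]
    - [0, 0, 0.005, 0, 0, 0, 0]
    - [0, 0, 0.005, 0, 0, 0, 0]
    - [0, 0, 0, 0, 0, 0, 0]

```text
clock: 14.45
position: [572.5, -124.5, 53.9]
ee_rot: [0.525, -0.476, 0.474, -0.523]
contact_force: [-0.8, -1.0, 0.5]
gripper_width: -0.0
```

```bash
python3 -c "
from h import *
cp(-30,0,55)"
```

```text
tcp cooker [-38.    0.1  53.9]
pos [ 572.5 -124.5   53.9] j [ 0.06  0.5  -0.3   0.   -0.77  1.61] F [-0.8 -1.   0.5] w -0.0 t 14.45
tool axes [[0.099, -0.995, 0.0], [-0.005, -0.001, -1.0], [0.995, 0.099, -0.005]]
sg 1 shift m [ 0.0001 -0.0011  0.008 ] turn [ 0.0047 -0.0021  0.0002]
sg -1 shift m [ 0.0001 -0.0011  0.008 ] turn [-3.0000e-04  3.1395e+00  7.3000e-03]
```

Call:
play_rows:
  series:
    - [0, 0, 0.005, 0, 0, 0, 0]
    - [0, 0, 0.004, 0, 0, 0, 0]
    - [0, 0, 0, 0, 0, 0, 0]

```text
clock: 14.75
position: [581.7, -123.5, 53.9]
ee_rot: [0.525, -0.476, 0.473, -0.523]
contact_force: [-2.5, -1.2, 0.3]
gripper_width: -0.0
```

Call:
play_rows:
  series:
    - [0, 0, 0.004, 0, 0, 0, 0]
    - [0, 0, 0.003, 0, 0, 0, 0]
    - [0, 0, 0.002, 0, 0, 0, 0]

```text
clock: 15.05
position: [588.2, -122.9, 53.7]
ee_rot: [0.527, -0.478, 0.472, -0.521]
contact_force: [-10.4, 0.1, 7.8]
gripper_width: -0.1
```

Call:
play_rows:
  series:
    - [0, 0, 0.004, 0, 0, 0, 0]
    - [0, 0, 0.003, 0, 0, 0, 0]
    - [0, 0, 0.003, 0, 0, 0, 0]

```text
clock: 15.35
position: [587.8, -122.9, 53.9]
ee_rot: [0.533, -0.485, 0.466, -0.514]
contact_force: [-8.9, 0.5, 7.6]
gripper_width: -0.2
```

Call:
play_rows:
  series:
    - [0, 0, 0.006, 0, 0, 0, 0]
    - [0, 0, 0, 0, 0, 0, 0]
    - [0, 0, -0.01, 0, 0, 0, 0]
    - [0, 0, -0.02, 0, 0, 0, 0]
    - [0, 0, -0.01, 0, 0, 0, 0]
    - [0, -0.03, 0, 0, 0, 0, 0]
    - [0, -0.04, 0, 0, 0, 0, 0]
    - [0, -0.02, 0, 0, 0, 0, 0]
    - [0, 0, 0, 0, 0, 0, 0]
    - [0, 0, 0, 0, 0, 0, 0]

```text
clock: 16.35
position: [555.4, -126.4, 149.6]
ee_rot: [0.532, -0.484, 0.466, -0.515]
contact_force: [-0.8, -0.6, -0.7]
gripper_width: 0.3
```

```bash
python3 -c "
from h import *
cp(34,117,130)
d=shot('wrist','w9.png')
for n in ('scene','side'):
    d=shot(n,n+'9.png')
    for o in (0,5): print(n,o,[proj(d,W(-12-o,y,74)).round(1).tolist() for y in (30,-30)])
"
```

```text
tcp cooker [-55.3   0.  149.6]
pos [ 555.4 -126.4  149.6] j [ 0.06  0.38 -0.22 -0.   -1.01  1.61] F [-0.8 -0.6 -0.7] w 0.3 t 16.35
tool axes [[0.097, -0.995, -0.002], [-0.035, -0.002, -0.999], [0.995, 0.097, -0.035]]
sg 1 shift m [-0.1173  0.0166  0.0895] turn [ 0.0354 -0.0043 -0.0016]
sg -1 shift m [-0.1173  0.0166  0.0895] turn [2.5000e-03 3.1368e+00 5.5500e-02]
scene 0 [[243.5, 257.9], [226.5, 280.1]]
scene 5 [[241.5, 256.9], [224.4, 279.0]]
side 0 [[284.8, 177.7], [291.9, 164.4]]
side 5 [[286.7, 178.1], [293.7, 164.8]]
```

```bash
python3 -c "
from h import *
for n in ('side','scene'):
    d=shot(n); g=cv2.cvtColor(d['color'],cv2.COLOR_RGB2GRAY)
    for y in (-24,24,60): print(n,y,[(x,int(cv2.getRectSubPix(g,(1,1),tuple(map(float,proj(d,W(x,y,74)))))[0,0])) for x in range(-40,13,4)])
"
```

```text
side -24 [(-40, 224), (-36, 224), (-32, 222), (-28, 213), (-24, 192), (-20, 155), (-16, 108), (-12, 87), (-8, 76), (-4, 70), (0, 69), (4, 50), (8, 19), (12, 17)]
side 24 [(-40, 222), (-36, 212), (-32, 187), (-28, 166), (-24, 152), (-20, 115), (-16, 64), (-12, 59), (-8, 71), (-4, 68), (0, 63), (4, 50), (8, 25), (12, 12)]
side 60 [(-40, 145), (-36, 131), (-32, 125), (-28, 112), (-24, 95), (-20, 72), (-16, 53), (-12, 55), (-8, 64), (-4, 76), (0, 85), (4, 67), (8, 32), (12, 13)]
scene -24 [(-40, 196), (-36, 190), (-32, 191), (-28, 190), (-24, 193), (-20, 190), (-16, 217), (-12, 106), (-8, 30), (-4, 7), (0, 3), (4, 10), (8, 4), (12, 5)]
scene 24 [(-40, 207), (-36, 207), (-32, 208), (-28, 206), (-24, 205), (-20, 208), (-16, 198), (-12, 95), (-8, 31), (-4, 5), (0, 4), (4, 5), (8, 4), (12, 10)]
scene 60 [(-40, 212), (-36, 207), (-32, 206), (-28, 207), (-24, 209), (-20, 205), (-16, 205), (-12, 206), (-8, 98), (-4, 6), (0, 4), (4, 3), (8, 11), (12, 7)]
```

Call:
play_rows:
  series:
    - [-0.02, 0, 0.015, 0.035, 0, 0, 0]
    - [-0.035, 0, 0.03, 0, 0, 0, 0]
    - [-0.03, 0, 0.025, 0, 0, 0, 0]
    - [-0.02, 0.01, 0.012, 0, 0, 0, 0]
    - [0, 0, 0, 0, 0, 0, 0]
    - [0, 0, 0, 0, 0, 0, 0]
    - [0, 0, 0, 0, 0, 0, 0]

```text
clock: 17.3
position: [625.5, -11.8, 130.1]
ee_rot: [0.527, -0.48, 0.472, -0.519]
contact_force: [0.2, 0.0, 0.4]
gripper_width: 0.2
```

```bash
python3 -c "
from h import *
cp(34,116,130)
for n in ('side','scene'):
    d=shot(n); g=cv2.cvtColor(d['color'],cv2.COLOR_RGB2GRAY)
    for y in (-24,24,60): print(n,y,[(x,int(cv2.getRectSubPix(g,(1,1),tuple(map(float,proj(d,W(x,y,74)))))[0,0])) for x in range(-40,13,4)])
"
```

```text
tcp cooker [ 26.  106.9 130.1]
pos [625.5 -11.8 130.1] j [ 0.24  0.48 -0.11 -0.   -1.    1.43] F [0.2 0.  0.4] w 0.2 t 17.3
tool axes [[0.094, -0.996, -0.001], [-0.015, -0.001, -1.0], [0.995, 0.094, -0.015]]
sg 1 shift m [-0.0092  0.      0.008 ] turn [ 0.0146 -0.0073 -0.0008]
sg -1 shift m [-0.0092  0.      0.008 ] turn [1.2000e-03 3.1342e+00 2.2900e-02]
side -24 [(-40, 226), (-36, 227), (-32, 224), (-28, 217), (-24, 199), (-20, 156), (-16, 108), (-12, 101), (-8, 112), (-4, 115), (0, 106), (4, 73), (8, 35), (12, 19)]
side 24 [(-40, 227), (-36, 227), (-32, 226), (-28, 216), (-24, 196), (-20, 142), (-16, 76), (-12, 86), (-8, 114), (-4, 119), (0, 108), (4, 70), (8, 35), (12, 21)]
side 60 [(-40, 224), (-36, 225), (-32, 222), (-28, 208), (-24, 160), (-20, 94), (-16, 61), (-12, 58), (-8, 69), (-4, 85), (0, 84), (4, 64), (8, 34), (12, 25)]
scene -24 [(-40, 222), (-36, 224), (-32, 226), (-28, 224), (-24, 226), (-20, 223), (-16, 222), (-12, 152), (-8, 73), (-4, 32), (0, 34), (4, 31), (8, 33), (12, 34)]
scene 24 [(-40, 212), (-36, 214), (-32, 213), (-28, 213), (-24, 212), (-20, 216), (-16, 205), (-12, 144), (-8, 68), (-4, 32), (0, 30), (4, 30), (8, 30), (12, 28)]
scene 60 [(-40, 215), (-36, 213), (-32, 212), (-28, 214), (-24, 214), (-20, 209), (-16, 209), (-12, 212), (-8, 107), (-4, 29), (0, 29), (4, 29), (8, 25), (12, 22)]
```

The scene edge profile puts the lip's outer edge at x ≈ -12 mm at both ends, which means the tray is home. Now the rocker.

Call:
play_rows:
  series:
    - [-0.009, 0, 0.008, 0.014, -0.007, 0, 0]
    - [0, 0, 0, 0, 0, 0, 0]
    - [0, 0.012, 0, 0, 0, 0, 0]
    - [0, 0.008, 0, 0, 0, 0, 0]
    - [0, 0, 0, 0, 0, 0, 0]
    - [0, 0, 0, 0, 0, 0, 0]

```text
clock: 18.0
position: [632.6, -3.8, 109.6]
ee_rot: [-0.523, 0.475, -0.475, 0.525]
contact_force: [0.6, 0.6, 0.5]
gripper_width: 0.4
```

```bash
python3 -c "
from h import *
cp(34,116,95)"
```

```text
tcp cooker [ 33.9 114.1 109.6]
pos [632.6  -3.8 109.6] j [ 0.25  0.5  -0.13 -0.   -0.94  1.42] F [0.6 0.6 0.5] w 0.4 t 18.0
tool axes [[0.098, -0.995, -0.001], [0.002, 0.001, -1.0], [0.995, 0.098, 0.002]]
sg 1 shift m [-0.0019  0.0146  0.0001] turn [-0.0023 -0.0033 -0.0009]
sg -1 shift m [-0.0019  0.0146  0.0001] turn [ 1.5000e-03  3.1383e+00 -3.6000e-03]
```

Call:
play_rows:
  series:
    - [-0.002, 0.004, 0, 0, 0, 0, 0]
    - [0, 0.004, 0, 0, 0, 0, 0]
    - [0, 0.003, 0, 0, 0, 0, 0]
    - [0, 0.003, 0, 0, 0, 0, 0]
    - [0, 0.003, 0, 0, 0, 0, 0]
    - [0, 0, 0, 0, 0, 0, 0]

```text
clock: 18.6
position: [633.4, -0.8, 95.4]
ee_rot: [-0.523, 0.473, -0.476, 0.526]
contact_force: [-0.0, 0.5, -0.1]
gripper_width: 0.0
```

Call:
play_rows:
  series:
    - [0, 0.003, 0, 0, 0, 0, 0]
    - [0, 0.003, 0, 0, 0, 0, 0]

```text
clock: 18.8
position: [633.8, -0.9, 94.8]
ee_rot: [-0.523, 0.472, -0.476, 0.526]
contact_force: [-7.5, 3.7, 19.1]
gripper_width: 0.0
```

Call:
play_rows:
  series:
    - [0, 0, 0, 0, 0, 0, 0]
    - [0, -0.01, 0, 0, 0, 0, 0]
    - [0, -0.03, 0, 0, 0, 0, 0]
    - [0, -0.04, 0, 0, 0, 0, 0]
    - [0, -0.04, -0.03, 0, 0, 0, 0]
    - [0, -0.02, -0.04, 0, 0, 0, 0]
    - [0, 0, -0.04, 0, 0, 0, 0]
    - [0, 0, -0.03, 0, 0, 0, 0]
    - [0, 0, 0, 0, 0, 0, 0]
    - [0, 0, 0, 0, 0, 0, 0]

```text
clock: 19.8
position: [490.4, -17.6, 239.2]
ee_rot: [-0.523, 0.472, -0.477, 0.526]
contact_force: [-0.5, 0.7, 0.1]
gripper_width: 0.4
```

```bash
python3 -c "
from h import *
cp(34,116,95)
S0=cv2.imread('pics/scene0.png')
s=shot('scene','sF.png');shot('side','eF.png')
S=cv2.imread('pics/sF.png');E=cv2.imread('pics/eF.png')
r=lambda I,x,y,w,h:cv2.resize(I[y:y+h,x:x+w],(400,300),interpolation=cv2.INTER_CUBIC)
cv2.imwrite('pics/cF.png',np.vstack([np.hstack([r(S0,210,215,100,75),r(S,210,215,100,75)]),np.hstack([r(S,90,90,320,240),r(E,240,150,80,60)])]))
"
```

```text
tcp cooker [-108.9  114.8  239.2]
pos [490.4 -17.6 239.2] j [ 0.3   0.14 -0.31  0.01 -1.11  1.37] F [-0.5  0.7  0.1] w 0.4 t 19.8
tool axes [[0.099, -0.995, 0.003], [0.009, -0.002, -1.0], [0.995, 0.1, 0.008]]
sg 1 shift m [-0.0019  0.1454  0.1417] turn [-0.0084 -0.0014  0.0031]
sg -1 shift m [-0.0019  0.1454  0.1417] turn [-0.0049  3.1402 -0.0133]
```

View pics/cF.png

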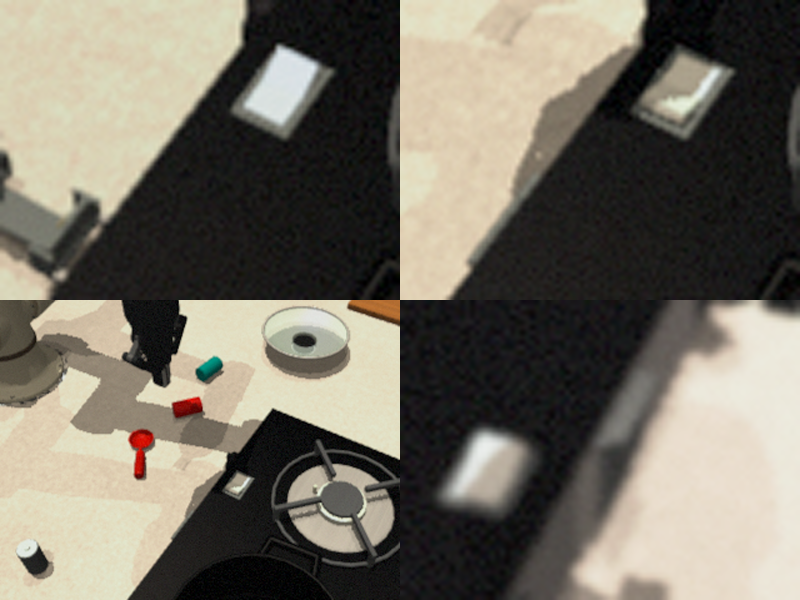

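The tray is flush with the fascia, showing only the lip. The rocker has changed shape in its bezel, and the spoon, old cell and lid are unmoved. Handing in.

```bash
python3 -c "
from h import *
print(job_done())"
```

```text
the job is handed in; nothing more can be done
None
```

I loaded the new D cell in the tray, pushed the tray home, then pressed the igniter rocker over to on. The job is handed in at about 20 s on the clock; it reported no verdict.

- **Cell:** It went in level with the spring compressed (about 5 N) and was lowered behind the end stop. After release, the pictures showed it straight and level in the channel, with the button at the stop.
- **Tray:** It stopped dead at about 10 N of push. The camera profile put the outer edge of the pull lip about 12 mm in front of the fascia, which is where I expected it when shut.
- **Rocker:** It bottomed out at 19 N with the fingertips at a height of 94.8 mm; fully on is 95 mm.
- **Other items:** In the last picture the old cell, glass lid and spoon look unmoved, and the arm is clear of everything.

I could not check the seated cell once the tray was shut. The rocker angle was inferred from press height and force, as the picture did not settle it. The arm once overshot about 9 mm above the tray; I corrected this before lowering the cell.

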